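# Seat and clamp a forged hammer head in the dressing fixture

## Task

Push the dark forged hammer head along its channel until its striking face sits fully home against the end stop. Then push the toggle clamp's green handle over and down, past its dead point, until it snaps into lock with the rubber pad pressing on the head. Only push: pick nothing up, leave the other tools where they lie, and finish with the hand clear.

Things in the scene. Friction and masses are not known exactly. Their poses are not given: they have to be found in the camera images.
- fixture: steel dressing fixture, fixed to the bench at a new place and turn each time. Origin: bench height (z 0), on the channel's centre line; x runs along the channel to the end stop, y across it to the clamp, z up. Plate 15 mm thick: x -85 to 85, y -45 to 45 mm, and an ear x 0 to 80, y 40 to 120 mm under the clamp
- stop_face (a point): point on the end stop's face that the head must meet, on the channel's centre line, 31 mm above the bench, at fixture x 60 mm; its x points along the channel, into the stop. The stop rises 28 mm above the plate. Two guide rails, 14 mm above the plate, run from fixture x -30 to 60 mm, inner faces at y = +-17.5 mm
- head: dark forged cross-peen hammer head, 115 mm long, 32 mm wide and high, about 0.7 kg, loose in the channel with 1.5 mm play each side, resting on the plate (underside 15 mm above the bench). Origin: centre of its underside; x points along it to the striking face, 57.5 mm away; z up. It starts 20 to 50 mm short of the stop. About 3 to 7 N slide it
- head_face (a point): centre of the head's round striking face (diameter 31 mm), which goes against the stop; home, it is at stop_face
- head_peen (a point): middle of the head's peen, the tapered end away from the stop: a rounded horizontal edge 8 mm thick and 32 mm wide, 16 mm above the head's underside, 31 mm above the bench. It overhangs the rails by 25 mm or more, also when home
- clamp_handle (a joint): angle of the green handle about handle_pivot: 0 = open, nearly upright; grows as it swings over to the fixture's +y and down; 1.309 = dead point; 1.414 = locked on its stop, nearly level, pointing to +y. Starts at 0 to 0.06; open, it stays where left. With the head under the pad it resists from about 1.0 on (up to 6 N at the grip) and springs back if let go; past dead point it snaps to its stop
- handle_pivot (a point): fixed pivot of the handle, at fixture x 40, y 93 mm, 40 mm above the bench; the handle turns about the fixture's x axis through it. The whole clamp moves only in the plane fixture x = 40 mm; its base is 50 mm wide in x, y 47 to 113 mm, up to 97 mm above the bench
- handle_grip (a point): point on the green grip's centre line, 110 mm from handle_pivot. The grip is round, diameter 20 mm, 45 to 138 mm from the pivot, its line passing through the pivot: 85 degrees above the fixture's +y at joint 0, 4 degrees above it when locked. Push on the side facing the raised arm of the clamp (the channel side), which becomes the top side as it goes over
- clamp_pad: rubber pad, diameter 16 mm, on the spindle at the end of the clamp's steel arm, sprung (gives about 2 mm). Origin: centre of its lower face. Open, the arm stands raised at 57 degrees over the channel, the pad 115 mm above the bench, the arm's end 155 mm above it and about 55 mm from the grip. Locked, the pad presses on the head's top at fixture x 40, y 0
- dressed_head: bright finished hammer head of the same shape, lying on the bench beside the fixture; not to be disturbed
- wax_tin: red tin, diameter 64 mm, 45 mm high, standing on the bench near the fixture; not to be disturbed
- punch: centre punch, 110 mm long, 12 mm thick, lying on the bench near the fixture; not to be disturbed
- file: flat file with wooden handle, 375 mm long, lying left of the fixture; not to be disturbed
- hammer: hammer with light wooden handle, 290 mm long, lying at the left; not to be disturbed
- tongs: blacksmith's tongs, 310 mm long, lying at the right; not to be disturbed
- brush: wooden brush, 220 mm long, lying beyond the fixture; not to be disturbed
Things that resemble listed ones, but are neither listed nor needed, are in the scene too. What is shaped like the head but blue, brown or yellow is not meant.

How it is judged (in metres and radians):
On the way, in this order (a step that is already met when the one before it is completed fails the run):
1. the head is pushed home against the end stop, the clamp still open (x of head_face in the frame of stop_face above -0.002 m and value of joint clamp_handle below 0.9 rad), for 0.2 s.
2. the clamp handle is past its dead point and the pad presses on the head (value of joint clamp_handle above 1.37 rad and contact force between clamp_pad and head above 15 N), for 0.2 s.
At the end, for the whole second after the job is handed in: The handle is locked past its dead point (joint above 1.37), the pad presses on the head with more than 15 N, the head lies flat in its channel with its face within 2 mm of the stop, at rest (all of step 2 and x of head_face in the frame of stop_face above -0.002 m and horizontal distance between head_face and stop_face below 0.005 m and z of head in the frame of fixture below 0.018 m and linear speed of head below 0.01 m/s); the robot touches nothing.
It fails at once if the hammer head is lifted off the plate by more than 6 mm (z of head in the frame of fixture above 0.021 m).
It fails at once if a bystander is moved by more than 15 mm (distance of any of dressed_head, wax_tin, punch, file, hammer, tongs, brush from where it was at the start of the episode above 0.015 m).
It also fails if it takes over 45 s, if anything falls off the work surface, if the arm or the gripper's body presses on something with over 40 N, if the wrist force passes 120 N, or if a joint passes its speed limit or range.

## Robot

A 6-joint arm with a two-finger parallel gripper is mounted at the origin on the work surface. World frame = base frame: x ahead of the robot, y to its left, z up, the work surface at z = 0. Lengths are in mm, angles in rad, forces in N, time in s.
With the tool pointing down it reaches from about 350 to 775 mm from the base axis. Payload 7.3 kg.
Tool frame: the origin (TCP) lies at the very end of the fingers, on their centre line; the grasp point (between the pads) lies 19 mm behind it (bot.tcp_to_grasp is the distance from the TCP to the grasp point, in mm); z points along the fingers, y is the direction in which the jaws open and shut (so a half turn about z gives the same grasp; the last joint's range is limited). The gripper opens to 92 mm and grips with 3 to 60 N. Pads are 19 mm wide; open, the fingers measure 130 mm over their backs; the gripper's body (75 mm by 190 mm) begins 47 mm behind the grasp point.
Start: joints at [1.118, 0.342, 1.524, -0, 1.275, -0.146], TCP at [158.54, 500.51, 226.741] pointing down, gripper open.
Joint ranges: [-2.53, 2.53], [-0.77, 2.02], [0.04, 2.7], [-1, 4.14], [0.28, 2.66], [-3.11, 3.11]. Speed limits (rad/s): [2.57, 2.57, 3.14, 3.14, 3.14, 3.14].

## Interface

Orientations are given as [roll, pitch, yaw] about the fixed x, y, z axes, in that order (R = Rz(yaw) Ry(pitch) Rx(roll)).
In Python, from plant import bot gives the robot as it stands. The module is installed in compiled form; this text tells all that it offers.
- The arm moves only by the tool carry_out, never from a script. Its argument "motion" is a list of rows, each a list of 5 numbers: the closure, from 0 (fully open) to 1 (shut), then the shift along the tool's x, y, z in mm, then the turn about the tool's z in degrees. In form: [[claw, dx, dy, dz, spin], ...]. A call has 1 to 10 rows; each row is the pose to reach, as a shift and turn from the pose measured when the call began, along the tool's axes at that moment; what a row does not reach only later rows make up. A row lasts 1/8 s, in which the tool goes at most 62.5 mm and 10.7 degrees, less where a joint would pass 70% of its speed; a pose out of reach is approached as far as the arm can. A call with a gripper value outside its range is refused whole. The fingers move at their own pace and stop on an object; the grip force is fixed at half the most. Time passes only in rows, so rows that repeat a pose let the fingers close. It gives the time, the measured TCP pose, the force and the opening at its end, in the units of the state.
- bot.get_obs(): the state, without advancing time (a new reading comes with each control period).
- bot.capture(name): name is "scene" or "top" or "wrist"; returns a dict with "color" (400x640x3 uint8, red, green, blue), "depth" (400x640 float32, mm along the optical axis (not along the pixel's ray), 0 where there is no reading), "K" (3x3 intrinsics, pixels), "camera_from_world" (4x4, takes a point from world to camera coordinates). Camera axes: x right, y down, z forward; pixel columns grow to the right and rows downward; lengths in mm; the calibration is good to about 2 mm. A picture is of the moment at which its call begins.
- bot.close_job(): hands the job in, once; it reports no verdict.
The state is a dict: "time": time; "joint_positions": joint angles; "dq": joint speeds; "tau": joint torques, N m; "tool_pos": TCP position; "tcp_rot": TCP orientation; "contact_force": force on the tool from outside, world axes, zero at the start; "moment": the same for the moment, N m; "grip_width": finger opening in mm.
Only numpy, scipy, OpenCV 4.12 (cv2) and the standard library are available. Lean on these libraries where they do the work, as an engineer would, in place of code of your own. Each camera call takes 0.05 s, during which the arm holds its last target.

## Working session

There is one attempt and no reset: what is moved stays moved. The work goes in short steps, Python scripts to look and compute and a tool call to move; the robot and the scene stay as the last step left them, time stands still between calls to the robot, and variables do not carry over. Pictures are saved under pics/ and viewed, and the job is handed in when it is done.

Besides the shell and the picture viewer there is one more tool, called after "Call:" by a JSON object that holds its "op" and its "data". carry_out: Moves the arm, as the interface text tells. Its arguments: {"type":"object","properties":{"motion":{"type":"array","items":{"type":"array","items":{"type":"number"}}}},"required":["motion"]}

```bash
mkdir -p pics; ls
cat > h.py <<'E'
import numpy as np,cv2,pickle
from plant import bot
def grab(n,tag):
    c=bot.capture(n); pickle.dump(c,open(f'{tag}.pkl','wb')); cv2.imwrite(f'pics/{tag}.png',c['color'][:,:,::-1]); return c
def ld(tag): return pickle.load(open(f'{tag}.pkl','rb'))
def ray(c,u,v,z):
    T=np.linalg.inv(c['camera_from_world']); d=T[:3,:3]@np.linalg.inv(c['K'])@[u,v,1]; o=T[:3,3]
    return o+d*(z-o[2])/d[2]
def dep(c,u,v):
    T=np.linalg.inv(c['camera_from_world']); d=np.linalg.inv(c['K'])@[u,v,1]*c['depth'][int(v),int(u)]
    return T[:3,:3]@d+T[:3,3]
def proj(c,p):
    q=c['camera_from_world']@np.append(p,1); q=c['K']@q[:3]; return q[:2]/q[2]
E
python3 - <<'E'
from h import *
np.set_printoptions(precision=1,suppress=True)
for n in('scene','top','wrist'):
    c=grab(n,n+'0'); print(n,np.linalg.inv(c['camera_from_world'])[:3,3],c['K'][0,0])
print(bot.get_obs())
E
```

```text
pics
scene [1533.2 -124.4  733.1] 403.88219114710455
top [ 424.4   31.4 1365.1] 438.251214518944
wrist [ 81.  524.3 383.8] 278.88689929417495
{'time': 0.15, 'joint_positions': array([ 1.1,  0.3,  1.5,  0. ,  1.3, -0.1]), 'dq': array([ 0., -0., -0.,  0., -0., -0.]), 'tau': array([  0. , -43.1, -24.4,   0.1,   0.1,  -0. ]), 'tool_pos': array([158.4, 500.2, 226.2]), 'tcp_rot': array([-3.1, -0. ,  2.8]), 'contact_force': array([-2.1,  0.1,  0. ]), 'moment': array([-0. ,  0.1,  0. ]), 'grip_width': 91.93273775571213}
```

View pics/top0.png

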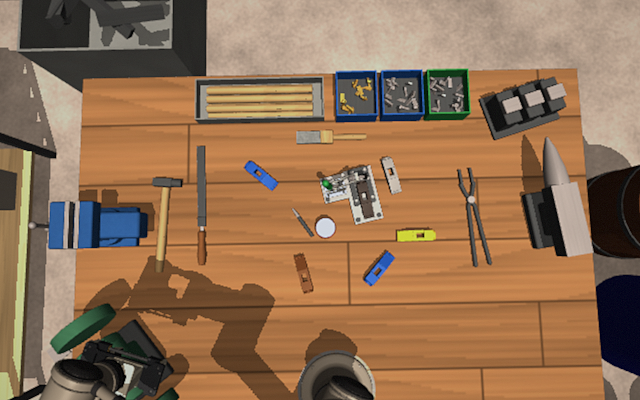

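View pics/scene0.png

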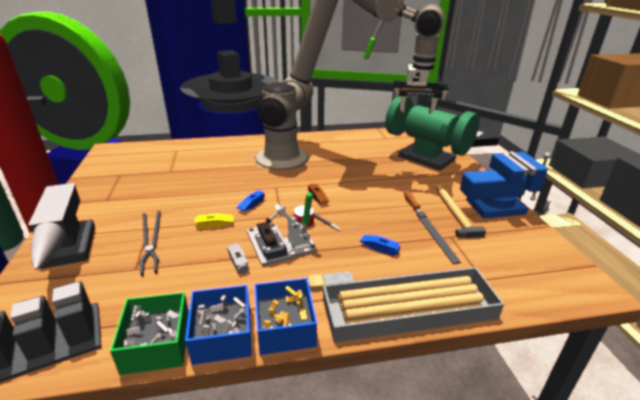

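View pics/wrist0.png

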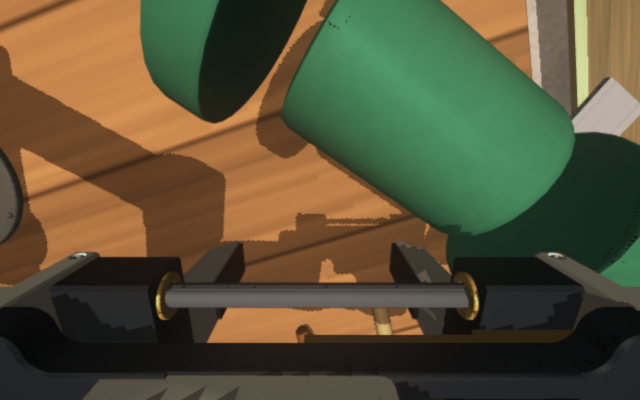

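Run:
```python
from h import *
np.set_printoptions(precision=1,suppress=True)
c=ld('top0'); im=c['color'][150:250,285:415,::-1]; cv2.imwrite('pics/topz.png',cv2.resize(im,None,fx=6,fy=6,interpolation=cv2.INTER_CUBIC)[:600,:780])
c2=ld('scene0'); im=c2['color'][180:280,225:345,::-1]; cv2.imwrite('pics/scz.png',cv2.resize(im,None,fx=6,fy=6,interpolation=cv2.INTER_CUBIC))
for p in [(355,193),(367,205),(325,228),(415,235)]: print(p,ray(c,*p,15),dep(c,*p))
```

```text
(355, 193) [586.9 -72.9  15. ] [585.4 -72.   27.3]
(367, 205) [ 548.7 -108.9   15. ] [ 546.  -105.9   44.5]
(325, 228) [480.4  22.5  15. ] [479.1  22.7  45.4]
(415, 235) [ 453.2 -253.1   15. ] [ 452.8 -249.7   31.3]
```

View pics/topz.png

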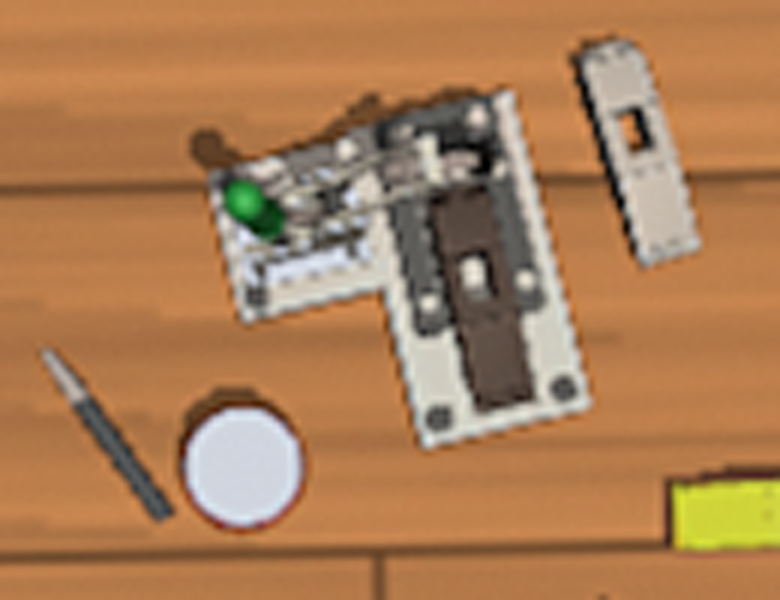

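View pics/scz.png

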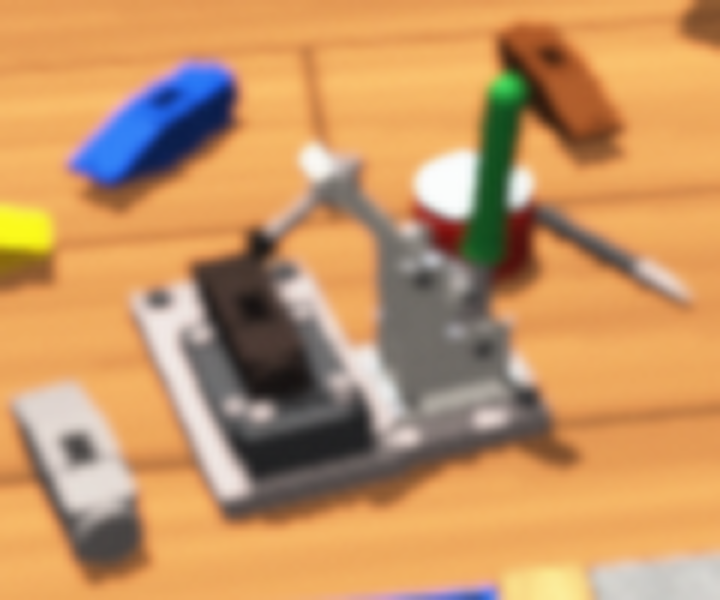

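```bash
cat >> h.py <<'E'
def fit(F,W):
    F=np.array(F,float);W=np.array(W,float);f=F-F.mean(0);w=W-W.mean(0)
    a=np.arctan2((f[:,0]*w[:,1]-f[:,1]*w[:,0]).sum(),(f*w).sum())
    R=np.array([[np.cos(a),-np.sin(a)],[np.sin(a),np.cos(a)]]); t=W.mean(0)-R@F.mean(0)
    return a,t,np.linalg.norm(W-(F@R.T+t),axis=1)
from scipy.spatial.transform import Rotation as Ro
def tooldelta(target,yawdeg=None):
    o=bot.get_obs(); R=Ro.from_euler('xyz',o['tcp_rot']).as_matrix()
    return R.T@(np.array(target,float)-o['tool_pos']), o
E
python3 - <<'E'
from h import *
np.set_printoptions(precision=2,suppress=True)
c=ld('top0')
Z=[(590,405),(425,447),(243,322),(210,172),(515,92),(387,293)]
F=[(-85,-45),(-85,45),(0,120),(80,120),(85,-45),(0,45)]
W=[ray(c,285+z[0]/6-.5+1/12,150+z[1]/6-.5+1/12,15)[:2] for z in Z]
a,t,r=fit(F,W);print(np.degrees(a),t,r)
o=bot.get_obs();print(o['tcp_rot'],Ro.from_euler('xyz',o['tcp_rot']).as_matrix())
cw=ld('wrist0');T=np.linalg.inv(cw['camera_from_world']);R=Ro.from_euler('xyz',o['tcp_rot']).as_matrix()
print('cam in tool',R.T@(T[:3,3]-o['tool_pos']),R.T@T[:3,:3])
print(tooldelta((450,200,300))[0])
for z in [(500,405),(465,190)]:print(ray(c,285+z[0]/6-.4,150+z[1]/6-.4,40))
E
```

```text
12.048538317086411 [582.09 -97.19] [2.9  1.04 0.39 0.95 0.52 2.53]
[-3.14 -0.    2.83] [[-0.95  0.3  -0.  ]
 [ 0.3   0.95 -0.  ]
 [ 0.   -0.   -1.  ]]
cam in tool [  81.04   -0.63 -157.59] [[ 0.   -0.95 -0.3 ]
 [ 1.    0.    0.  ]
 [-0.   -0.3   0.95]]
[-368.64 -198.23  -73.65]
[ 509.58 -107.99   40.  ]
[619.45 -93.72  40.  ]
```

Call:
{"op": "carry_out", "data": {"motion": [[1,-50,-28,-20,-4],[1,-100,-55,-40,-8],[1,-150,-80,-60,-12],[1,-200,-110,-70,-16],[1,-250,-135,-70,-20],[1,-300,-160,-70,-24],[1,-350,-190,-70,-28],[1,-370,-200,-70,-30],[1,-370,-200,-70,-30]]}}

```text
time: 1.27
tool_pos: [451.5, 196.7, 295.8]
tcp_rot: [-3.141, -0.002, -2.928]
contact_force: [-0.5, 0.4, -0.4]
grip_width: 6.6
```

```bash
cat >> h.py <<'E'
def f2w(a,t,p): c,s=np.cos(a),np.sin(a); return np.array([c*p[0]-s*p[1]+t[0],s*p[0]+c*p[1]+t[1],p[2]])
E
python3 - <<'E'
from h import *
np.set_printoptions(precision=2,suppress=True)
a,t=np.radians(12.05),(582.1,-97.2)
d,o=tooldelta(f2w(a,t,(-110,10,260)));print(d,o['tool_pos'],np.degrees(o['tcp_rot']),o['joint_positions'],o['time'])
E
```

```text
[  44.6  -304.5    36.18] [451.48 196.69 295.8 ] [-179.94   -0.1  -167.75] [ 0.26  0.24  1.48 -0.    1.43 -1.53] 1.275
```

Call:
{"op": "carry_out", "data": {"motion": [[1,10,-60,10,0],[1,20,-120,20,0],[1,30,-180,36,0],[1,40,-240,36,0],[1,45,-300,36,0],[1,45,-304,36,0],[1,45,-304,36,0]]}}

```text
time: 2.15
tool_pos: [471.7, -108.9, 260.0]
tcp_rot: [3.142, -0.002, -2.928]
contact_force: [0.1, -0.2, -0.5]
grip_width: 0.2
```

Run:
```python
from h import *
c=grab('wrist','w1');print(bot.get_obs())
cv2.imwrite('pics/w1z.png',cv2.resize(c['color'][:,:,::-1],(800,500),interpolation=cv2.INTER_CUBIC))
```

```text
{'time': 2.2, 'joint_positions': array([-3.83574842e-01,  2.41612093e-01,  1.57138444e+00, -1.22026013e-03,
        1.33019854e+00, -2.16878093e+00]), 'dq': array([ 1.57534054e-02, -6.12346582e-03,  1.08685424e-03, -2.07584518e-03,
        3.88363423e-05, -5.14488553e-03]), 'tau': array([-9.56744067e-01, -3.78967738e+01, -2.51389754e+01, -1.43192927e-01,
        2.05676589e-02, -3.14982492e-03]), 'tool_pos': array([ 471.6933715 , -108.37804606,  260.13055603]), 'tcp_rot': array([-3.14151580e+00, -1.99142544e-03, -2.92689125e+00]), 'contact_force': array([ 0.41356352, -0.77600648, -0.2698193 ]), 'moment': array([0.0780964 , 0.02537356, 0.00605171]), 'grip_width': 0.47764990875683555}
```

View pics/w1z.png

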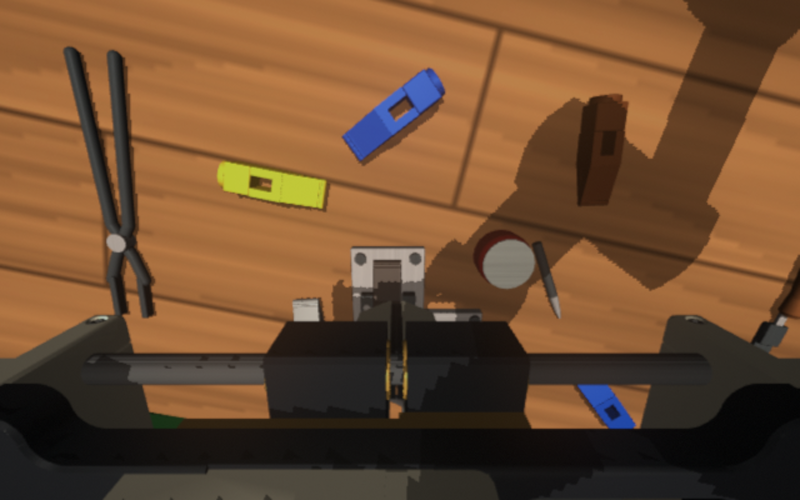

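Call:
{"op": "carry_out", "data": {"motion": [[1,55,0,0,0],[1,105,0,0,0],[1,105,0,0,0],[1,105,0,0,0]]}}

```text
time: 2.7
tool_pos: [369.8, -129.7, 260.9]
tcp_rot: [-3.141, -0.0, -2.925]
contact_force: [-0.2, 0.4, 0.3]
grip_width: 0.5
```

Run:
```python
from h import *
c=grab('wrist','w2');print(bot.get_obs()['tool_pos'])
im=c['color'][130:310,220:460,::-1]
cv2.imwrite('pics/w2.png',c['color'][:,:,::-1])
cv2.imwrite('pics/w2z.png',cv2.resize(im,None,fx=3.3333,fy=3.3333,interpolation=cv2.INTER_CUBIC)[:600,:800])
```

```text
[ 370.07333835 -129.91961062  260.68653039]
```

View pics/w2z.png

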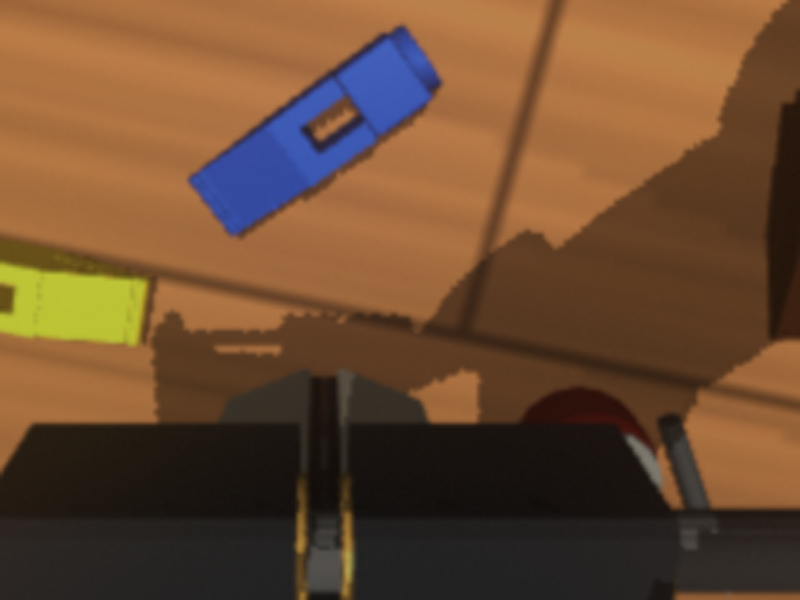

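Call:
{"op": "carry_out", "data": {"motion": [[1,-60,0,-20,0],[1,-120,0,-40,0],[1,-180,0,-60,0],[1,-210,0,-60,0],[1,-210,0,-60,0],[1,-210,0,-60,0]]}}

```text
time: 3.5
tool_pos: [575.0, -84.1, 319.7]
tcp_rot: [3.142, -0.002, -2.924]
contact_force: [-0.7, 0.6, -0.6]
grip_width: 0.4
```

Run:
```python
from h import *
c=grab('wrist','w3');print(bot.get_obs()['tool_pos'])
im=c['color'][60:300,180:500,::-1]
cv2.imwrite('pics/w3z.png',cv2.resize(im,None,fx=2.5,fy=2.5,interpolation=cv2.INTER_CUBIC))
```

```text
[574.67540726 -84.41653971 320.17595223]
```

View pics/w3z.png

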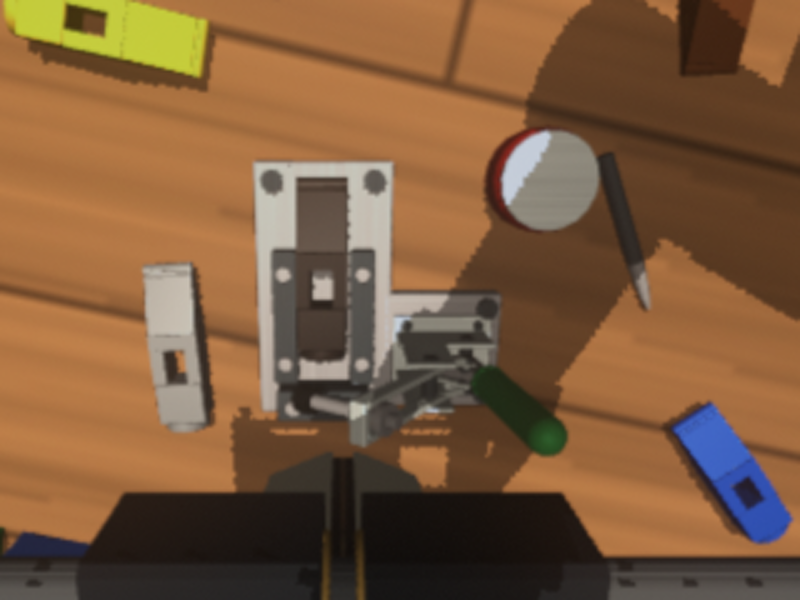

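Run:
```python
from h import *
np.set_printoptions(precision=2,suppress=True)
c=ld('w3'); q=lambda z:(180+z[0]/2.5-.3,60+z[1]/2.5-.3)
Z=[(253,162),(393,163),(391,292),(500,293),(263,410)]
F=[(-85,-45),(-85,45),(0,45),(0,120),(85,-45)]
W=[ray(c,*q(z),15)[:2] for z in Z]
a,t,r=fit(F,W);print(np.degrees(a),t,r)
def w2f(p): 
    d=np.array(p[:2])-t; return np.array([np.cos(a)*d[0]+np.sin(a)*d[1],-np.sin(a)*d[0]+np.cos(a)*d[1],p[2]])
print('depth plate',[dep(c,*q(z))[2] for z in [(265,220),(385,240)]])
for n,z,h in [('peenL',(297,181),31),('peenR',(348,181),31),('faceL',(303,352),31),('faceR',(343,352),31),('holetop',(322,286),47),('grip end',(548,435),177),('grip bottom',(487,380),90)]:
    print(n,w2f(ray(c,*q(z),h)),'depth:',w2f(dep(c,*q(z))))
ct=ld('top0')
# two-view height of peen corner + plate corner
def tri(c1,p1,c2,p2):
    P=[cc['K']@cc['camera_from_world'][:3] for cc in(c1,c2)]
    X=cv2.triangulatePoints(P[0],P[1],np.array(p1,float).reshape(2,1),np.array(p2,float).reshape(2,1)); return (X[:3]/X[3]).ravel()
qt=lambda z:(285+z[0]/6-.4,150+z[1]/6-.4)
print('plate corner',tri(c,q((253,162)),ct,qt((590,405))))
print('peen R',w2f(tri(c,q((297,181)),ct,qt((532,398)))),'grip end',w2f(tri(c,q((548,435)),ct,qt((243,200)))))
```

```text
12.517585368671714 [585.34 -95.18] [1.   1.4  0.69 1.75 1.89]
depth plate [np.float64(16.025109646500255), np.float64(16.243186088054415)]
peenL [-73.19 -15.54  31.  ] depth: [-73.28 -15.39  33.44]
peenR [-73.17  15.99  31.  ] depth: [-73.27  15.97  33.89]
faceL [ 36.56 -13.78  31.  ] depth: [ 32.23 -12.87  46.45]
faceR [36.59 12.82 31.  ] depth: [31.82 12.81 47.99]
holetop [-10.59  -0.24  47.  ] depth: [-4.71 -1.21 14.56]
grip end [ 35.77 107.96 177.  ] depth: [ 36.19 108.28 175.99]
grip bottom [37.11 96.92 90.  ] depth: [ 33.75  94.67 100.36]
plate corner [ 513.92 -163.92  -38.7 ]
peen R [-74.53 -17.62   0.79] grip end [ 37.34 110.09 171.6 ]
```

```bash
cat >> h.py <<'E'
A,TT=np.radians(12.3),(583.7,-96.2)
def pose():
    o=bot.get_obs();d=o['tool_pos'][:2]-np.array(TT)
    return np.array([np.cos(A)*d[0]+np.sin(A)*d[1],-np.sin(A)*d[0]+np.cos(A)*d[1],o['tool_pos'][2]]),o
E
python3 - <<'E'
from h import *
np.set_printoptions(precision=2,suppress=True)
print(pose()[0]); print(tooldelta(f2w(A,TT,(-115,0,22)))[0])
E
```

```text
[ -6.31  13.44 320.18]
[108.19 -13.12 298.37]
```

Call:
{"op": "carry_out", "data": {"motion": [[1,55,-7,30,0],[1,108,-13,60,0],[1,108,-13,120,0],[1,108,-13,180,0],[1,108,-13,230,0],[1,108,-13,270,0],[1,108,-13,298,0],[1,108,-13,298,0],[1,108,-13,298,0]]}}

```text
time: 4.68
tool_pos: [472.0, -121.0, 23.7]
tcp_rot: [-3.14, -0.0, -2.925]
contact_force: [0.4, -0.3, 0.1]
grip_width: 0.1
```

Run:
```python
from h import *
np.set_printoptions(precision=2,suppress=True)
p,o=pose();print(p,o['contact_force'],np.degrees(o['tcp_rot']),o['joint_positions'])
c=grab('wrist','w4');c=grab('top','t4')
im=c['color'][150:250,285:415,::-1]; cv2.imwrite('pics/t4z.png',cv2.resize(im,None,fx=6,fy=6,interpolation=cv2.INTER_CUBIC)[:600,:780])
```

```text
[-114.4    -0.4    23.74] [ 0.45 -0.31  0.08] [-179.92   -0.01 -167.6 ] [-0.41  0.55  1.87 -0.    0.73 -2.19]
```

View pics/w4.png

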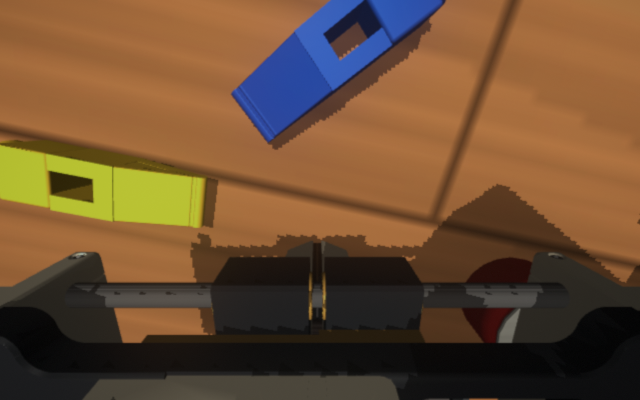

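View pics/t4z.png

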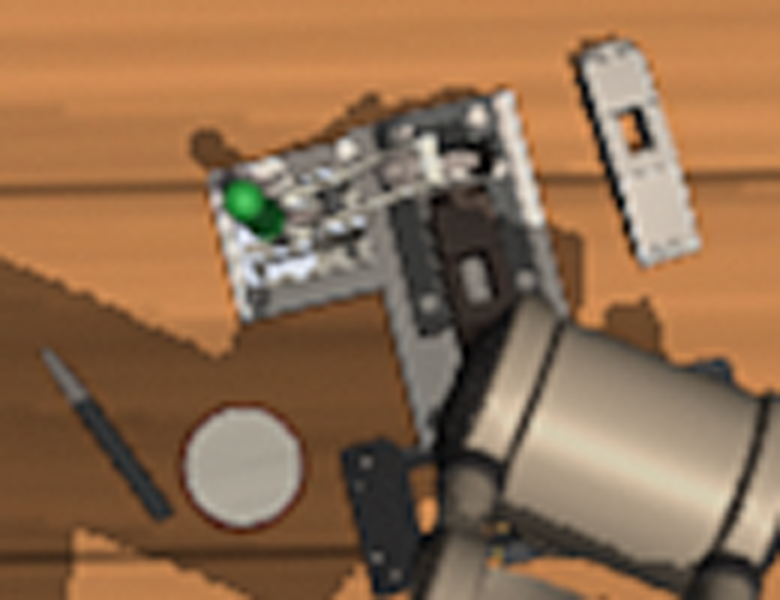

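Call:
{"op": "carry_out", "data": {"motion": [[1,-10,0,0,0],[1,-20,0,0,0],[1,-26,0,0,0],[1,-31,0,0,0],[1,-35,0,0,0],[1,-39,0,0,0],[1,-42,0,0,0],[1,-44,0,0,0]]}}

```text
time: 5.78
tool_pos: [513.6, -111.3, 23.7]
tcp_rot: [-3.141, -0.003, -2.924]
contact_force: [-6.3, -1.5, 5.4]
grip_width: 0.1
```

Run:
```python
from h import *
np.set_printoptions(precision=2,suppress=True)
p,o=pose();print(p,o['contact_force'],np.degrees(o['tcp_rot']),o['time'])
```

```text
[-71.73   0.16  23.68] [-6.35 -1.54  5.37] [-179.98   -0.2  -167.56] 5.775
```

Call:
{"op": "carry_out", "data": {"motion": [[1,-3,0,0,0],[1,-5,0,0,0],[1,-6,0,0,0],[1,-7,0,0,0],[1,-7,0,0,0]]}}

```text
time: 6.4
tool_pos: [518.7, -109.7, 23.4]
tcp_rot: [3.141, -0.007, -2.924]
contact_force: [-5.9, -2.3, 4.5]
grip_width: 0.5
```

Call:
{"op": "carry_out", "data": {"motion": [[1,-1,0,0,0],[1,-2,0,0,0],[1,-2,0,0,0]]}}

```text
time: 6.78
tool_pos: [519.4, -109.2, 23.1]
tcp_rot: [3.14, -0.01, -2.924]
contact_force: [-6.4, -1.4, 4.5]
grip_width: 0.2
```

Call:
{"op": "carry_out", "data": {"motion": [[1,-2,0,0,0],[1,-4,0,0,0],[1,-4,0,0,0]]}}

```text
time: 7.15
tool_pos: [520.8, -108.4, 22.8]
tcp_rot: [3.138, -0.016, -2.923]
contact_force: [-10.8, -3.7, 8.4]
grip_width: 0.1
```

Call:
{"op": "carry_out", "data": {"motion": [[1,-2,0,0,0],[1,-4,0,0,0],[1,-4,0,0,0]]}}

```text
time: 7.52
tool_pos: [520.8, -108.2, 22.6]
tcp_rot: [3.136, -0.025, -2.923]
contact_force: [-15.9, -7.2, 11.6]
grip_width: -0.1
```

Call:
{"op": "carry_out", "data": {"motion": [[1,10,0,0,0],[1,30,0,0,0],[1,50,0,-10,0],[1,50,0,-60,0],[1,50,0,-120,0],[1,30,0,-180,0],[1,-20,0,-240,0],[1,-65,0,-295,0],[1,-65,0,-295,0],[1,-65,0,-295,0]]}}

```text
time: 8.78
tool_pos: [592.9, -93.7, 316.4]
tcp_rot: [3.137, -0.022, -2.921]
contact_force: [-1.1, -0.0, -1.0]
grip_width: 0.7
```

Run:
```python
from h import *
np.set_printoptions(precision=2,suppress=True)
p,o=pose();print(p,np.degrees(o['tcp_rot']))
c=grab('wrist','w5')
im=c['color'][60:300,180:500,::-1]
cv2.imwrite('pics/w5z.png',cv2.resize(im,None,fx=2.5,fy=2.5,interpolation=cv2.INTER_CUBIC))
```

```text
[  9.47   0.47 316.42] [ 179.75   -1.25 -167.38]
```

View pics/w5z.png

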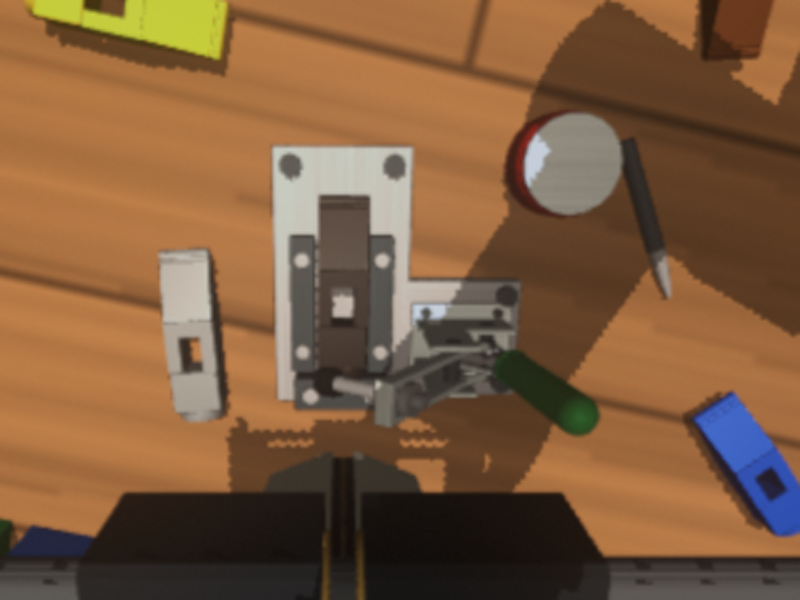

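Run:
```python
from h import *
np.set_printoptions(precision=2,suppress=True)
c=ld('w5'); q=lambda z:(180+z[0]/2.5-.3,60+z[1]/2.5-.3)
Z=[(272,147),(413,147),(409,280),(520,282),(279,400)]
F=[(-85,-45),(-85,45),(0,45),(0,120),(85,-45)]
W=[ray(c,*q(z),15)[:2] for z in Z]
a,t,r=fit(F,W);print(np.degrees(a),t,r)
def w2f(p): 
    d=np.array(p[:2])-t; return np.array([np.cos(a)*d[0]+np.sin(a)*d[1],-np.sin(a)*d[0]+np.cos(a)*d[1],p[2]])
for n,z,h in [('peen',(319,198),31),('peenR',(369,198),31),('grip end',(578,414),177)]:
    print(n,w2f(ray(c,*q(z),h)),'depth:',w2f(dep(c,*q(z))))
# target above: fixture (40,78,?)
print(tooldelta(f2w(A,TT,(40,76,220)))[0], bot.get_obs()['joint_positions'])
```

```text
12.403906675947004 [585.78 -95.05] [1.18 0.65 0.64 1.71 2.16]
peen [-53.71 -14.33  31.  ] depth: [-53.74 -14.31  31.72]
peenR [-53.82  16.65  31.  ] depth: [-53.24  17.28  15.67]
grip end [ 35.75 107.07 177.  ] depth: [ 35.76 107.08 176.97]
[-34.51  74.68  94.64] [-0.28  0.45  1.11 -0.01  1.6  -2.07]
```

Call:
{"op": "carry_out", "data": {"motion": [[1,-5,10,0,10],[1,-10,20,0,20],[1,-15,30,0,30],[1,-20,40,0,40],[1,-25,50,0,50],[1,-30,60,10,60],[1,-34,70,20,70],[1,-34,75,40,80],[1,-34,75,60,90],[1,-34,75,60,90]]}}

```text
time: 10.07
tool_pos: [604.8, -13.3, 251.9]
tcp_rot: [-3.111, -0.008, 1.792]
contact_force: [-0.3, 0.4, -0.2]
grip_width: 0.4
```

Run:
```python
from h import *
np.set_printoptions(precision=2,suppress=True)
p,o=pose();print(p,np.degrees(o['tcp_rot']),o['joint_positions'])
print(tooldelta(f2w(A,TT,(39,77,156)))[0])
c=grab('scene','s6');im=c['color'][150:270,225:345,::-1]; cv2.imwrite('pics/s6z.png',cv2.resize(im,None,fx=5,fy=5,interpolation=cv2.INTER_CUBIC))
c=grab('wrist','w6')
for n,d in (('pad arm end',0),):pass
```

```text
[ 38.32  76.48 251.9 ] [-178.26   -0.45  102.65] [-0.15  0.5   1.21 -0.    1.46 -0.37]
[-0.24  3.6  95.84]
```

View pics/s6z.png

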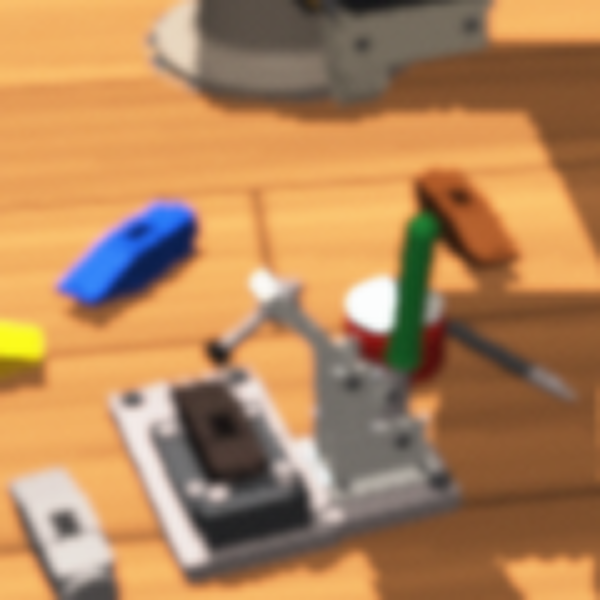

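View pics/w6.png

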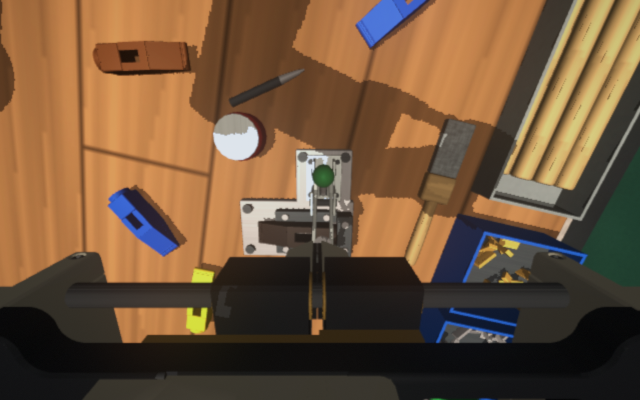

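Call:
{"op": "carry_out", "data": {"motion": [[1,0,1,40,0],[1,0,3,75,0],[1,0,3,94,0],[1,0,3,96,0],[1,0,3,96,0]]}}

```text
time: 10.8
tool_pos: [607.4, -13.1, 159.8]
tcp_rot: [-3.118, -0.005, 1.795]
contact_force: [1.0, -0.2, 0.4]
grip_width: 0.6
```

Run:
```python
from h import *
np.set_printoptions(precision=2,suppress=True)
p,o=pose();print(p,np.degrees(o['tcp_rot']),o['joint_positions'],o['contact_force'])
# corner path: finger lower +y corner at pivot frame; s chosen so TCP follows
w=9.5
for j in np.arange(0,1.46,.1):
    th=np.radians(85)-j; s=113
    y=93+s*np.cos(th)-10*np.sin(th); z=40+s*np.sin(th)+10*np.cos(th)
    print(round(j,2),np.array([y-w-p[1], p[2]-z]))
```

```text
[ 40.89  76.19 159.76] [-178.64   -0.31  102.82] [-0.15  0.56  1.36 -0.    1.25 -0.37] [ 1.03 -0.16  0.36]
0.0 [7.2  6.32]
0.1 [18.53  6.87]
0.2 [29.74  8.56]
0.3 [40.73 11.35]
0.4 [51.39 15.23]
0.5 [61.6  20.15]
0.6 [71.27 26.07]
0.7 [80.31 32.92]
0.8 [88.61 40.64]
0.9 [96.1  49.15]
1.0 [102.71  58.37]
1.1 [108.36  68.2 ]
1.2 [113.    78.55]
1.3 [116.59  89.3 ]
1.4 [119.09 100.37]
```

Call:
{"op": "carry_out", "data": {"motion": [[1,7,0,4,0],[1,18,0,6,0],[1,30,0,8,0],[1,41,0,11,0],[1,51,0,15,0],[1,61,0,20,0],[1,71,0,26,0],[1,80,0,33,0],[1,80,0,33,0]]}}

```text
time: 11.92
tool_pos: [588.0, 65.7, 126.2]
tcp_rot: [-3.116, -0.006, 1.795]
contact_force: [0.1, -0.1, -0.3]
grip_width: 0.6
```

Run:
```python
from h import *
np.set_printoptions(precision=2,suppress=True)
p,o=pose();print(p,np.degrees(o['tcp_rot']),o['contact_force'])
c=grab('scene','s7');im=c['color'][130:270,225:365,::-1]; cv2.imwrite('pics/s7z.png',cv2.resize(im,None,fx=4,fy=4,interpolation=cv2.INTER_CUBIC))
```

```text
[ 38.69 157.24 126.24] [-178.52   -0.35  102.87] [ 0.07 -0.09 -0.3 ]
```

View pics/s7z.png

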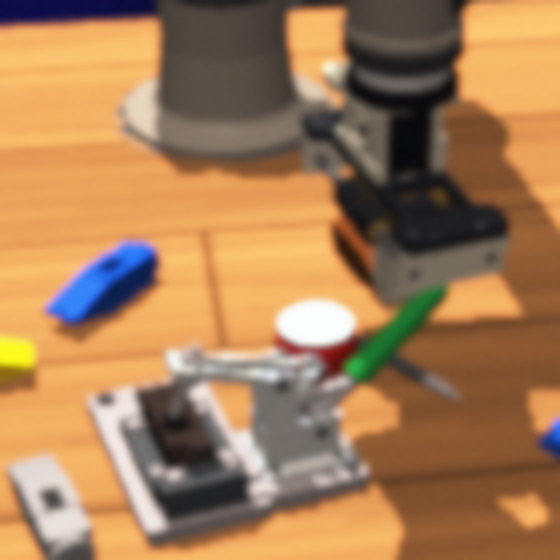

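Call:
{"op": "carry_out", "data": {"motion": [[1,8,0,7,0],[1,15,0,16,0],[1,22,0,25,0],[1,27,0,35,0],[1,32,0,45,0],[1,36,0,56,0],[1,38,0,64,0],[1,38,0,68,0],[1,38,0,69,0]]}}

```text
time: 13.1
tool_pos: [577.8, 102.4, 57.4]
tcp_rot: [-3.115, -0.006, 1.795]
contact_force: [0.6, -0.5, -0.5]
grip_width: 0.5
```

Run:
```python
from h import *
np.set_printoptions(precision=2,suppress=True)
p,o=pose();print(p,np.degrees(o['tcp_rot']),o['contact_force'],o['time'])
c=grab('scene','s8');im=c['color'][130:270,225:365,::-1]; cv2.imwrite('pics/s8z.png',cv2.resize(im,None,fx=4,fy=4,interpolation=cv2.INTER_CUBIC))
```

```text
[ 36.52 195.27  57.36] [-178.5    -0.35  102.86] [ 0.56 -0.51 -0.53] 13.1
```

View pics/s8z.png

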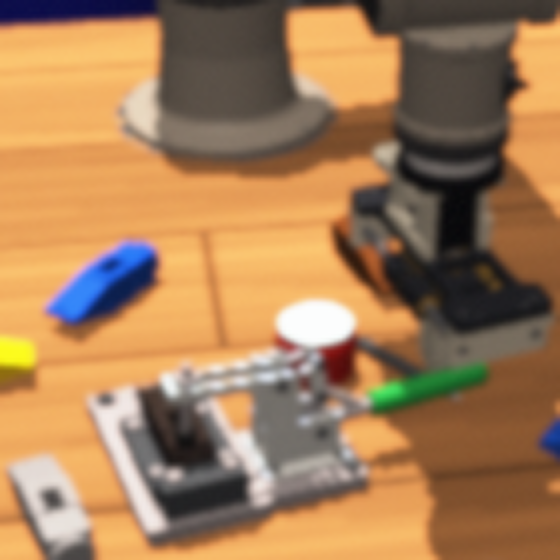

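Call:
{"op": "carry_out", "data": {"motion": [[1,0,0,-20,0],[1,0,0,-60,0],[1,0,0,-120,0],[1,0,0,-180,0],[1,0,0,-230,0],[1,0,0,-250,0],[1,0,0,-250,0]]}}

```text
time: 14.02
tool_pos: [585.2, 102.3, 309.3]
tcp_rot: [-3.12, -0.005, 1.795]
contact_force: [0.9, 0.6, -0.2]
grip_width: 0.5
```

Run:
```python
from h import *
np.set_printoptions(precision=2,suppress=True)
p,o=pose();print(p,o['contact_force'],o['time'])
c=grab('scene','s9');im=c['color'][130:270,225:365,::-1]; cv2.imwrite('pics/s9z.png',cv2.resize(im,None,fx=4,fy=4,interpolation=cv2.INTER_CUBIC))
def w2f(p):
    d=np.array(p[:2])-TT; return np.array([np.cos(A)*d[0]+np.sin(A)*d[1],-np.sin(A)*d[0]+np.cos(A)*d[1],p[2]])
cw=grab('wrist','w9')
for n,cc in(('scene',c),('wrist',cw),('top',grab('top','t9'))):
    hsv=cv2.cvtColor(cc['color'],cv2.COLOR_RGB2HSV)
    m=cv2.inRange(hsv,(45,100,30),(75,255,255)); P=[]
    for v,u in zip(*np.nonzero(m)):
        if cc['depth'][v,u]<=0: continue
        q=w2f(dep(cc,u,v))
        if 20<q[0]<60 and 90<q[1]<250 and q[2]<200: P.append(q)
    P=np.array(P)
    if len(P)<10: print(n,len(P));continue
    for lo in range(100,240,20):
        s=P[(P[:,1]>=lo)&(P[:,1]<lo+20)]
        if len(s): print(n,lo,len(s),'zmax',np.percentile(s[:,2],95),'xmean',s[:,0].mean())
```

```text
[ 43.7  193.6  309.35] [ 0.92  0.59 -0.2 ] 14.025
scene 120 7 zmax 52.583085925192904 xmean 46.46682538282249
scene 140 34 zmax 54.25464546119422 xmean 45.40516490660884
scene 160 34 zmax 56.004795071292506 xmean 45.44439453756178
scene 180 41 zmax 57.31242657944267 xmean 46.20511184263789
scene 200 34 zmax 57.98795769793789 xmean 46.42716831571919
scene 220 10 zmax 57.54978418480331 xmean 45.1078775382181
wrist 120 23 zmax 53.964675854852445 xmean 41.63499871164289
wrist 140 136 zmax 54.76804542962728 xmean 41.657403696210835
wrist 160 141 zmax 55.80322865730233 xmean 41.85136673663672
wrist 180 153 zmax 57.2751543721839 xmean 41.99521091905271
wrist 200 157 zmax 58.75210746898484 xmean 41.84991586826677
wrist 220 77 zmax 59.13160905123491 xmean 41.671169102576236
top 0
```

View pics/s9z.png

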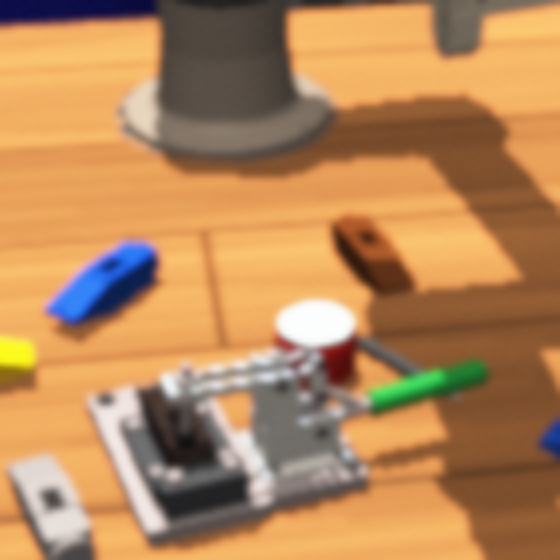

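View pics/w9.png

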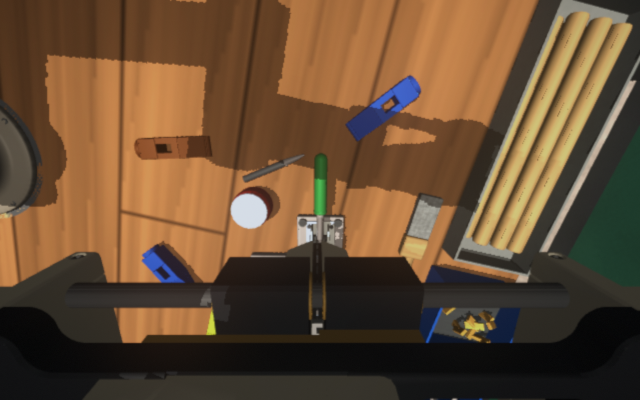

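Call:
{"op": "carry_out", "data": {"motion": [[1,-60,-10,0,0],[1,-120,-20,0,0],[1,-180,-30,0,0],[1,-240,-40,0,0],[1,-255,-45,0,0],[1,-255,-45,0,0],[1,-255,-45,0,0]]}}

```text
time: 15.05
tool_pos: [596.8, -154.8, 305.1]
tcp_rot: [-3.113, -0.007, 1.796]
contact_force: [0.5, 0.1, -0.4]
grip_width: 0.4
```

Run:
```python
from h import *
p,o=pose();print(p,o['contact_force'],o['time'])
c=grab('wrist','w10'); grab('top','t10')
im=c['color'][60:300,180:500,::-1]
cv2.imwrite('pics/w10z.png',cv2.resize(im,None,fx=2.5,fy=2.5,interpolation=cv2.INTER_CUBIC))
```

```text
[  0.34206309 -60.00396013 305.14344571] [ 0.46151656  0.07728307 -0.41906763] 15.05
```

View pics/w10z.png

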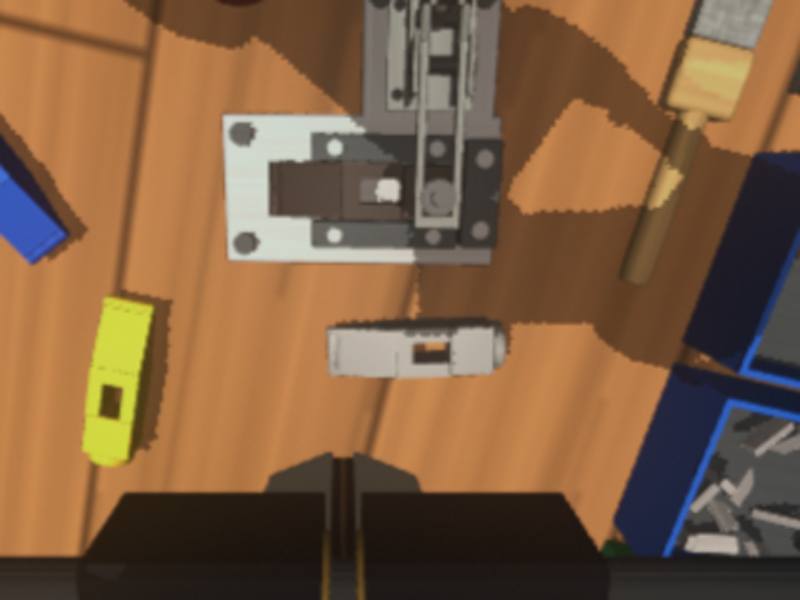

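View pics/t10.png

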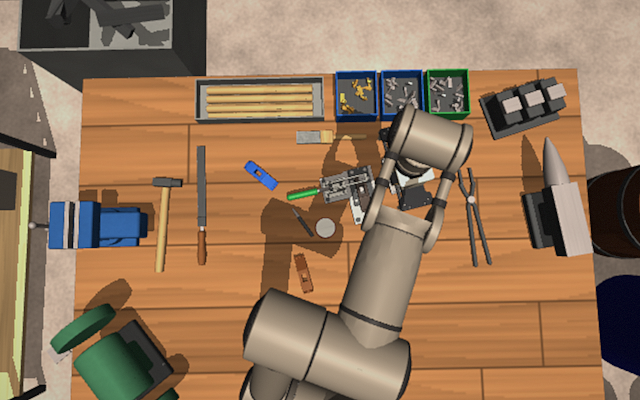

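Run:
```python
from h import *
c=ld('w10'); q=lambda z:(180+z[0]/2.5-.3,60+z[1]/2.5-.3)
u=np.array([np.cos(A),np.sin(A)])
e=ray(c,*q((226,188)),15)[:2]; p=ray(c,*q((269,188)),31)[:2]
print('peen fixture x',-85+u@(p-e))
bot.close_job()
```

```text
peen fixture x -55.91624322913654
the job is handed in; nothing more can be done
```

I pushed the dark head about 20 mm along the channel with closed fingers until it stopped against the end stop. The force rose from about 6 N to 17 N while the hand stood still. I then pushed the green handle over and down along its arc until it locked, backed the hand off and handed the job in at about 15 s.

**Last checks:**
- **Head:** the peen measured at fixture x -53.7 mm before clamping and -55.9 mm after. Fully home is -55 mm. The camera error is about 2 mm, so this agrees with "home" but cannot show a gap smaller than that.
- **Clamp:** the grip slopes about 4° and its top is 58 mm above the bench at the grip point, which matches the locked position. Contact force on the hand was about 0 afterwards. The last picture shows the pad on the head; its pressing force could not be measured.
- **Bystanders:** none looks moved in the last pictures. I did not measure their positions, and the arm hid part of the top view.

**What disagreed:**
- The top and wrist cameras placed the fixture about 3.5 mm apart. I used the average and relied on contact force for the head push.
- Working out heights by triangulating the top and wrist views failed, because the two lines of sight were nearly the same. I used depth readings instead: 16 mm for the plate and 33 mm for the peen, close to the stated 15 mm and 31 mm.

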